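Load three flasks into a dosing stand

TASK

Get the three conical flasks ready for dosing: move them back into the three V-shaped seats of the drawn-out tray so that they stand in an even row, lift the dosing head by its handle until its pawl holds it at a notch where the nozzle tips are just clear of the flask mouths (not more than 2 cm above them), and then push the tray fully home so that each flask, kept upright throughout, stands with its mouth centred under its own nozzle. Let go of everything, and leave the wash bottle, the timer and the small brown bottle beside the stand alone.

Things in the scene. Friction and masses are not known exactly. Their poses are not given: they have to be found in the camera images.
- station: dosing stand: white base plate 350 x 300 x 10 mm with a square aluminium column (36 mm, top 308 mm above the worktop) at its far side. Origin on the worktop, z up; x points from the drawn-out tray to the column, y to the left seen from the tray. Column axis at x +160 mm, nozzles at x +30 mm. Immovable, but its place and yaw differ from run to run
- head (a joint): height of the dosing head in m: 0 at the lowest notch, then a notch every 0.010, top stop 0.105. Head 0.5 to 0.9 kg; let go, it sinks (1.5 N guide friction) until its pawl rests on the next ledge below. Raised, it clicks past the ledges with little force. Starts on a notch from 0 to 0.040. At 0.060 the nozzle tips are 6 mm above the flask mouths (126 mm above the worktop); at 0.050 they are below them
- pawl (a joint): angle of the head's spring pawl in rad: 0 engaged under spring force, about 0.2 when riding over the tip of a tooth. The pawl sits on the left side of the column, with a small thumb tab
- lift_handle (a point): middle of the black handle's straight grip: round bar 14 mm thick, 70 mm straight along the stand's x, 35 mm clear above the head, 98 mm in front of the column axis; rises with the head. At joint head = 0 it is 188 mm above the worktop. Its axes are the stand's. Can be pinched from above, closing along the stand's y
- tray (a joint): how far the tray is pushed in, in m: 0 drawn out (start), 0.130 fully home against its stop; moves along the stand's x with about 6 N of friction and no spring
- tray_tab (a point): middle of the front face of the tray's upright pull tab, 44 mm above the worktop and 113 mm in front of the line of seats: steel plate 76 mm wide along y, 5 mm thick, from 14 to 67 mm above the worktop, with a black edge strip 9 mm thick on top (standing 2 mm proud). Pushed along the stand's +x. Axes are the stand's
- seat_left (a point): where the middle of a flask's foot stands when nested in the left (+y) V of the tray's folded strip; on the tray floor, 18 mm above the worktop; moves with the tray. The Vs (120 degrees, 20 mm high) open to -x, 90 mm apart along y; a nested flask touches both flanks. Tray floor 140 x 276 mm, front lip 9 mm high, 85 mm in front of the seats. Axes are the stand's
- seat_middle (a point): the same for the middle V
- seat_right (a point): the same for the right V (-y)
- nozzle_left (a point): lowest point of the left steel nozzle, one of three in a row 90 mm apart under the white head bar (46 x 235 x 45 mm, its underside 35 mm above the nozzle tips). Stays straight above seat_left when the tray is home
- nozzle_middle (a point): the same for the middle nozzle
- nozzle_right (a point): the same for the right nozzle
- flask_a_mid (a point): glass conical flask with sand-coloured filling, foot 64 mm across, 102 mm tall, 80 to 150 g; this point is on its axis, half-way up (51 mm above its foot). Starts upright on the drawn-out tray, 12 to 48 mm in front of the left seat and up to 12 mm aside. Can be pinched at the neck from above (36 mm wide 20 mm below the mouth) and lifted, or pushed low down; dragged by the neck it tips
- flask_b_mid (a point): the same kind of flask, in front of the middle seat; any flask may go to any seat
- flask_c_mid (a point): the same kind of flask, in front of the right seat
- wash_bottle: bystander: squeeze wash bottle with a bent spout, 200 mm tall, 66 mm thick; stands right of the tray. Origin under its middle; its body lies within 65 mm of the origin. Leave alone
- bench_timer: bystander: white countdown timer, 24 x 62 x 62 mm, stands on its edge right of the stand; origin in the middle of its underside. Leave alone
- indicator: bystander: small brown bottle with a black cap, 35 mm wide, 72 mm tall, between timer and wash bottle; origin in the middle of its underside. Leave alone

How it is judged:
On the way:
1. the head, let go, stands at a notch where the nozzles are just clear of the flask mouths, while the tray has not yet come under it (value of joint head between 0.055 and 0.076 m and contact force between the fingers and head below 0.5 N and value of joint tray below 0.05 m), for 0.2 s.
At the end, for the whole second after the job is handed in: head at rest, held by its pawl at the 0.060 or 0.070 m notch (0.055 to 0.076), nozzle tips above the flask mouths by 2 cm at most; tray home (at least 0.126 m); under each nozzle stands one flask, upright within 0.1 rad and standing on the tray, its axis within 8 mm of the nozzle's; all at rest (value of joint head between 0.055 and 0.076 m and velocity of joint head below 0.01 m/s and value of joint tray above 0.126 m and ((horizontal distance between flask_a_mid and nozzle_left below 0.008 m and angle between flask_a_mid's own z axis and vertical below 0.1 rad and height (world z) of flask_a_mid between 0.062 and 0.076 m) or (horizontal distance between flask_b_mid and nozzle_left below 0.008 m and angle between flask_b_mid's own z axis and vertical below 0.1 rad and height (world z) of flask_b_mid between 0.062 and 0.076 m) or (horizontal distance between flask_c_mid and nozzle_left below 0.008 m and angle between flask_c_mid's own z axis and vertical below 0.1 rad and height (world z) of flask_c_mid between 0.062 and 0.076 m)) and ((horizontal distance between flask_a_mid and nozzle_middle below 0.008 m and angle between flask_a_mid's own z axis and vertical below 0.1 rad and height (world z) of flask_a_mid between 0.062 and 0.076 m) or (horizontal distance between flask_b_mid and nozzle_middle below 0.008 m and angle between flask_b_mid's own z axis and vertical below 0.1 rad and height (world z) of flask_b_mid between 0.062 and 0.076 m) or (horizontal distance between flask_c_mid and nozzle_middle below 0.008 m and angle between flask_c_mid's own z axis and vertical below 0.1 rad and height (world z) of flask_c_mid between 0.062 and 0.076 m)) and ((horizontal distance between flask_a_mid and nozzle_right below 0.008 m and angle between flask_a_mid's own z axis and vertical below 0.1 rad and height (world z) of flask_a_mid between 0.062 and 0.076 m) or (horizontal distance between flask_b_mid and nozzle_right below 0.008 m and angle between flask_b_mid's own z axis and vertical below 0.1 rad and height (world z) of flask_b_mid between 0.062 and 0.076 m) or (horizontal distance between flask_c_mid and nozzle_right below 0.008 m and angle between flask_c_mid's own z axis and vertical below 0.1 rad and height (world z) of flask_c_mid between 0.062 and 0.076 m))); the robot touches nothing.
It fails at once if a flask is tipped by more than 20 degrees (angle between any of flask_a_mid, flask_b_mid, flask_c_mid's own z axis and vertical above 0.35 rad).
It fails at once if the wash bottle, the timer or the small brown bottle is moved by more than 25 mm or knocked over (distance of any of wash_bottle, bench_timer, indicator from where it was at the start of the episode above 0.025 m or angle between any of wash_bottle, bench_timer, indicator's own z axis and vertical above 0.4 rad).
It also fails if it takes over 72 s, if anything falls off the work surface, if the arm or the gripper's body presses on something with over 40 N, if the wrist force passes 120 N, or if a joint passes its speed limit or range.

ROBOT

A 7-joint arm with a two-finger parallel gripper is mounted at the origin on a cart in front of the work surface, level with it; the furniture and walls round the work are solid. World frame = base frame: x ahead of the robot, y to its left, z up, the work surface at z = 0. Lengths are in m, angles in rad, forces in N, time in s.
With the tool pointing down it reaches from about 0.35 to 0.9 m from the base axis. Payload 7.2 kg.
Tool frame: the origin (TCP) lies at the very end of the fingers, on their centre line; the grasp point (between the pads) lies 19 mm behind it; z points along the fingers, y is the line along which they close (so a half turn about z gives the same grasp; the last joint's range is limited). The gripper opens to 85 mm and grips with 20 to 120 N. Pads are 22 mm wide; open, the fingers measure 114 mm over their backs; the gripper's body (76 mm by 85 mm) begins 54 mm behind the grasp point. The pads swing forward as they close: fully open they stand 13 mm farther back than shut.
Start: joints at [-1.187, 0.411, -0.013, 1.596, 0.006, 1.134, -0.082], TCP at [0.273, 0.562, 0.231] pointing down, gripper open.
Joint ranges: [-2.95, 2.95], [-0.29, 1.99], [-1.47, 1.44], [0.14, 2.54], [-1.03, 4.17], [0.13, 1.85], [-2.86, 2.86]. Speed limits (rad/s): [2.39, 2.39, 3.01, 3.01, 3.14, 3.14, 3.14].

INTERFACE

Orientations are given as [roll, pitch, yaw] about the fixed x, y, z axes, in that order (R = Rz(yaw) Ry(pitch) Rx(roll)).
In Python, from rig import manip, capture, calibration gives the robot as it stands. The module is installed in compiled form; this text tells all that it offers.
- The arm moves only by the shell command python3 -m inch 'ROWS' [FORCE]. ROWS is JSON, a list of rows, each a list of 7 numbers: the shift along the tool's x, y, z each as a share of 0.4 m, from -1 to 1, then the turn, a rotation vector about the tool's x, y, z each as a share of 60 degrees, from -1 to 1, then the opening, from 0 (shut) to 1 (fully open). In form: [[dx, dy, dz, rx, ry, rz, fingers], ...]. A call has 1 to 8 rows; each row shifts and turns the commanded pose from where the row before left it, along the tool's axes as they then stand; what a row does not reach is not made up. A row lasts 1/10 s, in which the tool goes at most 50 mm and 8.59 degrees, less where a joint would pass 70% of its speed; a pose out of reach is approached as far as the arm can. A call with a number of a shift or a turn outside -1 to 1 is refused whole. A call with a gripper value outside its range is refused whole. The fingers move at their own pace and stop on an object; FORCE is the grip in N (left out, the last holds). Time passes only in rows, so rows that do not move let the fingers close. It gives the time, the measured TCP pose, the force, the opening and the grip force at its end, in the units of the state.
- manip.get_obs(): the state, without advancing time (a new reading comes with each control period).
- capture(name): name is "side" or "top"; returns (picture, depth): 384x512x3 uint8, red, green, blue; 384x512 float32, m along the optical axis (not along the pixel's ray), 0 where there is no reading.
- calibration(name): a dict with "mtx" (3x3 intrinsics, pixels), "pose" (4x4, takes a point from camera to world coordinates). Camera axes: x right, y down, z forward; pixel columns grow to the right and rows downward; lengths in m; the calibration is good to about 2 mm. A picture is of the moment at which its call begins. calibration takes no time and is no camera call.
- manip.sign_off(): hands the job in; it is judged then, once.
The state is a dict: "clock": time; "qpos": joint angles; "qvel": joint speeds; "tau": joint torques, N m; "ee_pos": TCP position; "tool_rot": TCP orientation; "wrist_force": force on the tool from outside, world axes, zero at the start; "torque": the same for the moment, N m; "opening": finger opening in m; "grasp_force": force on a finger pad.
Only numpy, scipy, OpenCV 4.12 (cv2) and the standard library are available. Lean on these libraries where they do the work, as an engineer would, in place of code of your own. Each camera call takes 0.05 s, during which the arm holds its last target. There are 200 camera calls.

## Working session

There is one attempt and no reset: what is moved stays moved. The work goes in short steps, Python scripts to look and compute and a shell command to move; the robot and the scene stay as the last step left them, time stands still between calls to the robot, and variables do not carry over. Pictures are saved under pics/ and viewed, at most 10 in all, crops included, and the job is handed in when it is done.

```bash
mkdir -p pics
cat > h.py <<'E'
import numpy as np, cv2
from rig import manip, capture, calibration
def pts(name,dep):
    c=calibration(name);K=np.array(c["mtx"]);P=np.array(c["pose"])
    v,u=np.mgrid[:dep.shape[0],:dep.shape[1]]
    X=np.stack([(u-K[0,2])/K[0,0]*dep,(v-K[1,2])/K[1,1]*dep,dep],-1)
    return X@P[:3,:3].T+P[:3,3]
def snap(name,tag):
    im,d=capture(name);cv2.imwrite(f"pics/{tag}.png",im[:,:,::-1]);np.savez(f"{tag}.npz",im=im,d=d);return im,d
E
python3 - <<'E'
from h import *
o=manip.get_obs();print(o)
for n in("top","side"):
    snap(n,n+"0");c=calibration(n);print(n,np.round(c["mtx"],1).tolist(),np.round(c["pose"],3).tolist())
E
```

```text
{'clock': 0.0, 'qpos': array([-1.18719425,  0.4119375 , -0.01270547,  1.59704335,  0.0056194 ,
        1.13428123, -0.08221103]), 'qvel': array([ 0.0002763 ,  0.00073837,  0.00118525,  0.00121157, -0.00016716,
        0.00032761, -0.00133617]), 'tau': array([-6.67598015e-04, -6.00625777e+01,  6.81828484e-01, -2.99416316e+01,
        1.37713124e-02,  1.08508696e-02,  2.94342453e-05]), 'ee_pos': array([0.27269924, 0.56182502, 0.23042996]), 'tool_rot': array([-3.13996455e+00,  1.35763223e-04,  2.68980651e+00]), 'wrist_force': array([-0.03092761, -0.1403682 , -0.21573448]), 'torque': array([ 0.00272592, -0.00744929, -0.03664826]), 'grasp_force': 0.0, 'opening': 0.08545254598325289}
top [[493.4, 0.0, 262.5], [0.0, 493.4, 190.8], [0.0, 0.0, 1.0]] [[-0.03, -0.994, 0.104, 0.464], [-0.999, 0.027, -0.023, -0.319], [0.02, -0.104, -0.994, 1.19], [0.0, 0.0, 0.0, 1.0]]
side [[475.4, 0.0, 261.3], [0.0, 475.4, 188.7], [0.0, 0.0, 1.0]] [[0.818, -0.281, 0.501, 0.062], [-0.574, -0.426, 0.699, -1.023], [0.017, -0.86, -0.51, 0.62], [0.0, 0.0, 0.0, 1.0]]
```

View pics/top0.png

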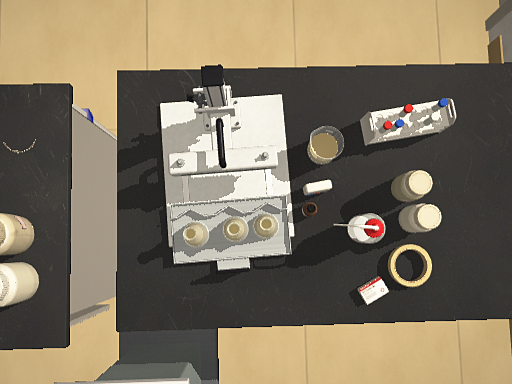

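View pics/side0.png

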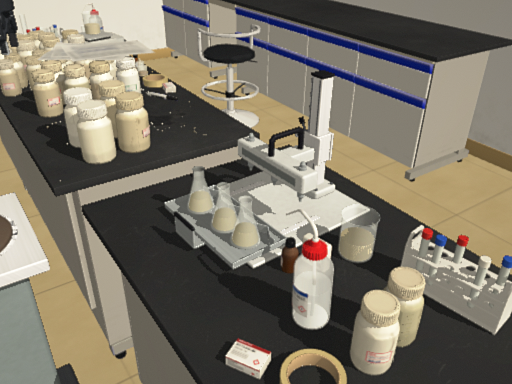

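```bash
cat > m0.py <<'E'
from h import *
z=np.load("top0.npz");im,d=z["im"],z["d"];X=pts("top",d)
Z=X[...,2];v,u=np.mgrid[:384,:512]
roi=(u>150)&(u<300)&(v>60)&(v<280)
def rep(n,m):
    m=cv2.morphologyEx((m&roi).astype(np.uint8),cv2.MORPH_OPEN,np.ones((2,2)))
    N,L,S,C=cv2.connectedComponentsWithStats(m)
    for i in range(1,N):
        if S[i,4]>12:
            p=X[L==i];r=cv2.minAreaRect((p[:,:2]*1000).astype(np.float32))
            print(n,"px",C[i].round(1),S[i,4],"mean",p.mean(0).round(4),"rect",np.round(r[0],1),np.round(r[1],1),round(r[2],2),"z",np.percentile(p[:,2],[5,50,95]).round(3))
rep("col",(Z>.295)&(Z<.32))
rep("bar",(Z>.14)&(Z<.2)&(v<180)&(v>145)&(im.min(-1)>100))
rep("handle",(im.max(-1)<70)&(Z>.17)&(Z<.26))
rep("mouth",(Z>.105)&(Z<.135)&(v>190))
rep("tab",(Z>.055)&(Z<.08)&(v>250))
rep("base",(Z>.004)&(Z<.014))
rep("strip",(Z>.03)&(Z<.046)&(v>195)&(v<240))
for n,(a,b) in dict(h=(.2,.3)).items():
    print(np.histogram(Z[roi],bins=np.arange(0,.32,.01)))
E
python3 m0.py
python3 - <<'E'
from h import *
z=np.load("top0.npz");im=z["im"][55:280,150:330];cv2.imwrite("pics/c0.png",cv2.resize(im[:,:,::-1],None,fx=3.3,fy=2.6,interpolation=cv2.INTER_CUBIC)[:600])
E
```

```text
col px [213.   76.3] 470 mean [ 0.773  -0.2543  0.2995] rect [ 819.9 -247.6] [724.7  42. ] 7.97 z [0.29  0.309 0.311]
bar px [251.4 158.2] 1066 mean [ 0.643  -0.3215  0.149 ] rect [ 575.3 -344.1] [205.4 131.1] 13.1 z [0.137 0.146 0.151]
bar px [194.8 162.7] 1052 mean [ 0.6364 -0.2008  0.1488] rect [ 585.8 -257.1] [253.8 100.6] 48.41 z [0.14  0.146 0.153]
handle px [190.5  98.6] 42 mean [ 0.7665 -0.1978  0.1819] rect [ 642.8 -243. ] [388.1  15.9] 20.57 z [0.008 0.177 0.186]
handle px [220.6 142.8] 222 mean [ 0.6687 -0.2593  0.1943] rect [ 591.1 -277.6] [265.9  26.1] 12.3 z [0.152 0.194 0.198]
mouth px [268.1 222.6] 52 mean [ 0.5068 -0.3547  0.0956] rect [ 505.8 -354.8] [27.9 21.2] 42.05 z [0.05  0.106 0.123]
mouth px [232.7 227.7] 46 mean [ 0.4977 -0.2762  0.0986] rect [ 497.6 -276.9] [20.3 27.9] 38.98 z [0.053 0.118 0.122]
mouth px [187.7 234. ] 57 mean [ 0.4867 -0.1777  0.1025] rect [ 486.5 -179. ] [24.3 25.8] 87.16 z [0.05  0.115 0.122]
tab px [233.4 271.1] 138 mean [ 0.4002 -0.2736  0.0483] rect [ 399.2 -271.9] [12.8 78.8] 3.18 z [-0.001  0.066  0.071]
base px [242.1 162.2] 5397 m
[... 1003 characters left out ...]
[ 8.2 35.8] 67.33 z [0.016 0.025 0.035]
strip px [275.1 233.8] 21 mean [ 0.4829 -0.3728  0.0251] rect [ 482.9 -373.5] [ 6.  21.8] 48.56 z [0.017 0.025 0.035]
strip px [263.7 237.6] 19 mean [ 0.4746 -0.3454  0.0314] rect [ 474.7 -345.1] [17.7  5.1] 78.89 z [0.017 0.032 0.041]
(array([9546, 9209, 2132,  719,  310,  385,  326,  164,  120,   33,   32,
        164,  175,  544, 2197,  283,  349,   58,  106,  300,   28,   33,
         31,   33,   40,   27,   32,   28,   31,   28,  355]), array([0.  , 0.01, 0.02, 0.03, 0.04, 0.05, 0.06, 0.07, 0.08, 0.09, 0.1 ,
       0.11, 0.12, 0.13, 0.14, 0.15, 0.16, 0.17, 0.18, 0.19, 0.2 , 0.21,
       0.22, 0.23, 0.24, 0.25, 0.26, 0.27, 0.28, 0.29, 0.3 , 0.31]))
```

View pics/c0.png

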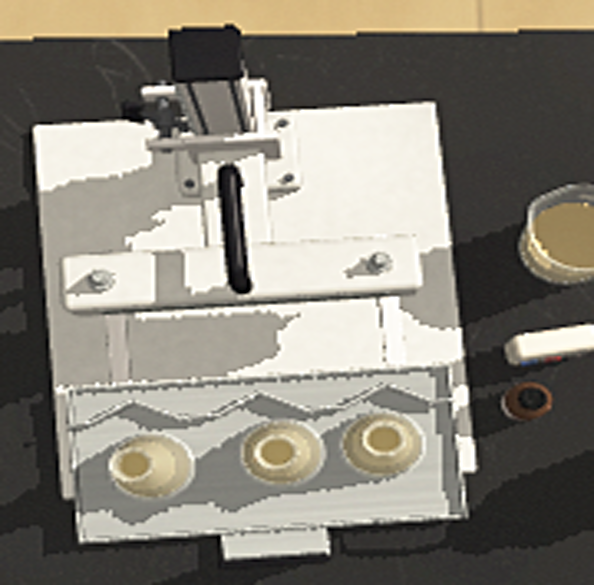

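```bash
cat > m1.py <<'E'
from h import *
z=np.load("top0.npz");im,d=z["im"],z["d"];X=pts("top",d)
Z=X[...,2];v,u=np.mgrid[:384,:512]
roi=(u>150)&(u<300)&(v>60)&(v<280)
def rect(n,m,k=2):
    m=cv2.morphologyEx((m&roi).astype(np.uint8),cv2.MORPH_OPEN,np.ones((k,k)))
    p=X[m>0];r=cv2.minAreaRect((p[:,:2]*1000).astype(np.float32))
    print(n,len(p),"mean",p.mean(0).round(4),"rect",np.round(r[0],1),np.round(r[1],1),round(r[2],2));return p
rect("col",(Z>.304)&(Z<.315))
p=rect("bar",(Z>.142)&(Z<.15)&(v>148)&(X[...,0]>.6)&(X[...,0]<.7),3)
# bar front & back edge lines
def edge(p,f,lo,hi):
    ys=np.arange(lo,hi,.005);e=[(y,f(p[abs(p[:,1]-y)<.003][:,0])) for y in ys if (abs(p[:,1]-y)<.003).sum()>3]
    e=np.array(e);c=np.polyfit(e[:,0],e[:,1],1);r=e[:,1]-np.polyval(c,e[:,0]);k=abs(r)<.003
    c=np.polyfit(e[k,0],e[k,1],1);print("edge slope deg",-np.degrees(np.arctan(c[0])).round(2),"x at y=-.26",np.polyval(c,-.26).round(4),k.sum(),len(e))
edge(p,np.min,-.36,-.17);edge(p,np.max,-.36,-.17);print("bar y",np.percentile(p[:,1],[0,1,99,100]).round(4))
rect("handle",(im.max(-1)<80)&(Z>.188)&(Z<.202))
p=rect("base",(Z>.006)&(Z<.014)&(X[...,0]>.58),3)
edge(p,np.max,-.39,-.13)
rect("tab",(Z>.06)&(Z<.075)&(v>250),1)
p=rect("tray",(Z>.006)&(Z<.08)&(v>195)&(im.min(-1)>60)&(X[...,0]<.55))
# mouths: ring from coloured filling / bright rim: depth at rim
for c in ((187.7,234),(232.7,227.7),(268,222.6)):
    q=X[((u-c[0])**2+(v-c[1])**2<14**2)&(Z>.112)&(Z<.128)]
    (cx,cy),r=cv2.minEnclosingCircle((q[:,:2]*1000).astype(np.float32));print("mouth",len(q),q.mean(0).round(4),round(cx,1),round(cy,1),round(r,1))
    # body silhouette near foot by depth 0.02-0.05
E
python3 m1.py
```

```text
col 456 mean [ 0.7726 -0.2543  0.302 ] rect [ 677.4 -267.5] [437.   41.7] 8.03
bar 1706 mean [ 0.6414 -0.257   0.1463] rect [ 643.  -259.8] [ 44.2 234. ] 2.82
edge slope deg 3.08 x at y=-.26 0.6223 37 37
edge slope deg 1.05 x at y=-.26 0.6618 20 37
bar y [-0.3767 -0.3743 -0.1458 -0.1429]
handle 217 mean [ 0.6718 -0.2596  0.194 ] rect [ 588.3 -279.1] [259.9  23.3] 12.53
base 5541 mean [ 0.6971 -0.2615  0.0107] rect [ 696.1 -256.7] [246. 300.] 3.0Traceback (most recent call last):
  File "m1.py", line 19, in <module>
    edge(p,np.max,-.39,-.13)
    ~~~~^^^^^^^^^^^^^^^^^^^^
  File "m1.py", line 15, in edge
    c=np.polyfit(e[k,0],e[k,1],1);print("edge slope deg",-np.degrees(np.arctan(c[0])).round(2),"x at y=-.26",np.polyval(c,-.26).round(4),k.sum(),len(e))
    raise TypeError("expected non-empty vector for x")
TypeError: expected non-empty vector for x
```

```bash
cat > m2.py <<'E'
from h import *
import sys
T=np.load("top0.npz");im,d=T["im"],T["d"];X=pts("top",d);Z=X[...,2];v,u=np.mgrid[:384,:512]
S=np.radians(3.0);O=np.array([.613,-.2614]);R=np.array([[np.cos(S),-np.sin(S)],[np.sin(S),np.cos(S)]])
for c in ((187.7,234),(232.7,227.7),(268,222.6)):
    q=X[((u-c[0])**2+(v-c[1])**2<14**2)&(Z>.114)&(Z<.126)]
    (cx,cy),r=cv2.minEnclosingCircle((q[:,:2]*1000).astype(np.float32));m=(q[:,:2].min(0)+q[:,:2].max(0))/2
    print("mouth",len(q),q.mean(0).round(4),round(cx,1),round(cy,1),round(r,1),"station",(R.T@(m-O)*1000).round(1), (R.T@(np.array([cx,cy])/1000-O)*1000).round(1))
m=(u<72)&(v>150)&(d>0);print("left bench z",np.percentile(Z[m],[5,50,99]).round(3),X[m].min(0).round(2),X[m].max(0).round(2))
for n,(a,b,c,e) in dict(timer=(303,180,332,195),ind=(303,202,317,216),wash=(335,212,388,243)).items():
    k=(u>a)&(u<c)&(v>b)&(v<e)&(Z>.02);p=X[k];print(n,p.min(0).round(3),p.max(0).round(3))
# side view: flask mouths
s=np.load("side0.npz");Y=pts("side",s["d"]);vv,uu=np.mgrid[:384,:512]
k=(uu>170)&(uu<275)&(vv>150)&(vv<255)&(Y[...,2]>.112)&(Y[...,2]<.128)&(Y[...,0]<.56)
N,L,st,C=cv2.connectedComponentsWithStats(k.astype(np.uint8))
for i in range(1,N):
    if st[i,4]>8: p=Y[L==i];print("side",C[i].round(),st[i,4],p.mean(0).round(4),(R.T@((p[:,:2].min(0)+p[:,:2].max(0))/2-O)*1000).round(1))
E
python3 m2.py
```

```text
mouth 70 [ 0.4886 -0.1818  0.1197] 488.3 -183.1 14.3 station [-120.4   85.1] [-120.5   84.7]
mouth 60 [ 0.4969 -0.2776  0.1196] 495.8 -277.8 14.1 station [-117.5  -10.1] [-117.9  -10.3]
mouth 64 [ 0.5051 -0.3494  0.1195] 505.0 -348.8 14.1 station [-112.3  -82.1] [-112.4  -81.6]
left bench z [-0.761  0.001  0.143] [-0.04  0.11 -0.78] [0.7  0.66 0.16]
timer [ 0.464 -0.504  0.02 ] [ 0.601 -0.319  1.19 ]
ind [ 0.464 -0.469  0.02 ] [ 0.554 -0.319  1.19 ]
wash [ 0.457 -0.609  0.02 ] [ 0.523 -0.319  1.19 ]
side [198. 169.] 75 [ 0.4883 -0.1854  0.1162] [-120.2   80.9]
side [223. 186.] 81 [ 0.4969 -0.279   0.1162] [-117.7  -12.4]
side [245. 200.] 86 [ 0.5056 -0.3505  0.1163] [-112.1  -84. ]
```

```bash
cat > go.py <<'E'
import sys;from h import *
from scipy.spatial.transform import Rotation as Ro
# args: x y z yawdeg (world); prints tool-frame total shift shares, rows needed, turn share
x,y,z,yw=map(float,sys.argv[1:5]);tilt=float(sys.argv[5]) if len(sys.argv)>5 else 0
o=manip.get_obs();Rc=Ro.from_euler("xyz",o["tool_rot"])
Rt=Ro.from_euler("xyz",[np.pi,np.radians(tilt),np.radians(yw)])
s=Rc.inv().apply(np.array([x,y,z])-o["ee_pos"])/.4;r=np.degrees((Rc.inv()*Rt).as_rotvec())/60
print("t",round(o["clock"],2),"pos",o["ee_pos"].round(4),"shift",s.round(4),"n>=",np.ceil(np.linalg.norm(s)/.115),"turn",r.round(4),"q",o["qpos"].round(2))
E
python3 go.py .4958 -.2778 .25 3; python3 go.py .273 .562 .30 3
```

```text
t 0.1 pos [0.2727 0.5619 0.2305] shift [-1.4182 -1.6452 -0.0461] n>= 19.0 turn [-3.0000e-04  1.9000e-03  2.5186e+00] q [-1.19  0.41 -0.01  1.6   0.01  1.13 -0.08]
t 0.1 pos [0.2727 0.5619 0.2305] shift [-0.0006  0.0003 -0.1737] n>= 2.0 turn [-3.0000e-04  1.9000e-03  2.5186e+00] q [-1.19  0.41 -0.01  1.6   0.01  1.13 -0.08]
```

```bash
python3 -m inch '[[0,0,-0.09,0,0,0,0.65],[0,0,-0.09,0,0,0,0.65],[-0.0675,-0.0783,0,0,0,0,0.65],[-0.0675,-0.0783,0,0,0,0,0.65],[-0.0675,-0.0783,0,0,0,0,0.65],[-0.0675,-0.0783,0,0,0,0,0.65],[-0.0675,-0.0783,0,0,0,0,0.65],[-0.0675,-0.0783,0,0,0,0,0.65]]' 60
python3 -m inch '[[-0.0675,-0.0783,0,0,0,0,0.65],[-0.0675,-0.0783,0,0,0,0,0.65],[-0.0675,-0.0783,0,0,0,0,0.65],[-0.0675,-0.0783,0,0,0,0,0.65],[-0.0675,-0.0783,0,0,0,0,0.65],[-0.0675,-0.0783,0,0,0,0,0.65],[-0.0675,-0.0783,0,0,0,0,0.65],[-0.0675,-0.0783,0,0,0,0,0.65]]'
python3 go.py .4958 -.2778 .25 3
```

```text
clock: 0.9
ee_pos: [0.3366, 0.3206, 0.303]
tool_rot: [-3.141, -0.0, 2.69]
wrist_force: [0.6, -0.5, -0.9]
opening: 0.0558
grasp_force: 0.0
clock: 1.7
ee_pos: [0.4214, 0.001, 0.3033]
tool_rot: [3.141, -0.0, 2.69]
wrist_force: [0.7, 1.0, 0.8]
opening: 0.0553
grasp_force: 0.0
t 1.7 pos [0.4214 0.001  0.3033] shift [-0.4716 -0.546   0.133 ] n>= 7.0 turn [ 1.0000e-04 -4.0000e-04  2.5187e+00] q [-0.58 -0.03  0.46  1.97  0.02  1.2   0.99]
```

```bash
python3 -m inch '[[-0.0675,-0.0783,0,0,0,0,0.65],[-0.0675,-0.0783,0,0,0,0,0.65],[-0.0675,-0.0783,0,0,0,0,0.65],[-0.0675,-0.0783,0,0,0,0,0.65],[-0.0675,-0.0783,0,0,0,0,0.65],[0,0,0,0,0,0.13,0.65],[0,0,0,0,0,0.13,0.65],[0,0,0,0,0,0.13,0.65]]'
python3 -m inch '[[0,0,0,0,0,0.13,0.65],[0,0,0,0,0,0.13,0.65],[0,0,0,0,0,0.13,0.65],[0,0,0,0,0,0.13,0.65],[0,0,0,0,0,0.13,0.65],[0,0,0,0,0,0.13,0.65],[0,0,0,0,0,0.13,0.65],[0,0,0,0,0,0.13,0.65]]'
python3 -m inch '[[0,0,0,0,0,0.13,0.65],[0,0,0,0,0,0.13,0.65],[0,0,0,0,0,0.13,0.65],[0,0,0,0,0,0.13,0.65],[0,0,0,0,0,0.13,0.65],[0,0,0,0,0,0.13,0.65],[0,0,0,0,0,0.13,0.65],[0,0,0,0,0,0.13,0.65]]'
python3 -m inch '[[0,0,0,0,0,0,0.65]]'
python3 go.py .4958 -.2778 .18 3
```

```text
clock: 2.5
ee_pos: [0.4742, -0.1975, 0.3028]
tool_rot: [-3.141, -0.001, 2.275]
wrist_force: [-0.0, -0.2, 0.5]
opening: 0.0554
grasp_force: 0.0
clock: 3.3
ee_pos: [0.4744, -0.1969, 0.303]
tool_rot: [-3.141, -0.0, 1.187]
wrist_force: [-0.3, -1.0, -0.5]
opening: 0.0556
grasp_force: 0.0
clock: 4.1
ee_pos: [0.4744, -0.1969, 0.3031]
tool_rot: [-3.141, 0.0, 0.098]
wrist_force: [0.2, -0.3, -0.4]
opening: 0.0555
grasp_force: 0.0
clock: 4.2
ee_pos: [0.4745, -0.1968, 0.3029]
tool_rot: [3.141, 0.001, 0.101]
wrist_force: [0.0, -0.6, 0.0]
opening: 0.0555
grasp_force: 0.0
t 4.2 pos [ 0.4745 -0.1968  0.3029] shift [0.0328 0.2068 0.3074] n>= 4.0 turn [0.0002 0.0009 0.0469] q [-0.65  0.28  1.19  1.81 -0.27  1.24 -0.85]
```

```bash
python3 -m inch '[[0,0,0,0,0,0.047,0.65],[0.0142,0.0683,0.06,0,0,0,0.65],[0.0142,0.0683,0.06,0,0,0,0.65],[0.0142,0.0683,0.06,0,0,0,0.65],[0,0,0.064,0,0,0,0.65],[0,0,0.064,0,0,0,0.65],[0,0,0,0,0,0,0.65]]'
python3 go.py .4958 -.2778 .077 3
```

```text
clock: 4.9
ee_pos: [0.4943, -0.2769, 0.177]
tool_rot: [-3.139, 0.005, 0.057]
wrist_force: [-0.3, 0.2, 0.9]
opening: 0.0556
grasp_force: 0.0
t 4.9 pos [ 0.4943 -0.2769  0.177 ] shift [0.0049 0.0031 0.25  ] n>= 3.0 turn [-0.0024  0.005   0.0044] q [-0.29  0.53  1.    1.84 -0.51  1.06 -0.6 ]
```

```bash
python3 -m inch '[[0.004,0.003,0.09,0,0,0,0.65],[0,0,0.08,0,0,0,0.65],[0,0,0.08,0,0,0,0.65],[0,0,0,0,0,0,0.65],[0,0,0,0,0,0,0.2],[0,0,0,0,0,0,0.2],[0,0,0,0,0,0,0.2],[0,0,0,0,0,0,0.2]]' 30
python3 -c "
from h import *
o=manip.get_obs();print(o['ee_pos'],o['tool_rot'],o['opening'],o['grasp_force'],o['wrist_force'])
im,d=snap('side','side1');cv2.imwrite('pics/side1c.png',cv2.resize(im[60:280,140:380,::-1],None,fx=2.5,fy=2.5))"
```

```text
clock: 5.7
ee_pos: [0.4989, -0.2795, 0.0818]
tool_rot: [3.141, -0.003, 0.055]
wrist_force: [-1.1, 0.7, 7.8]
opening: 0.0388
grasp_force: 31.1
[ 0.49886518 -0.27954114  0.08175337] [ 3.14062635e+00 -2.79285059e-03  5.46267757e-02] 0.038800063690935895 31.070889503171202 [-1.10378614  0.68544695  7.81862484]
```

View pics/side1c.png

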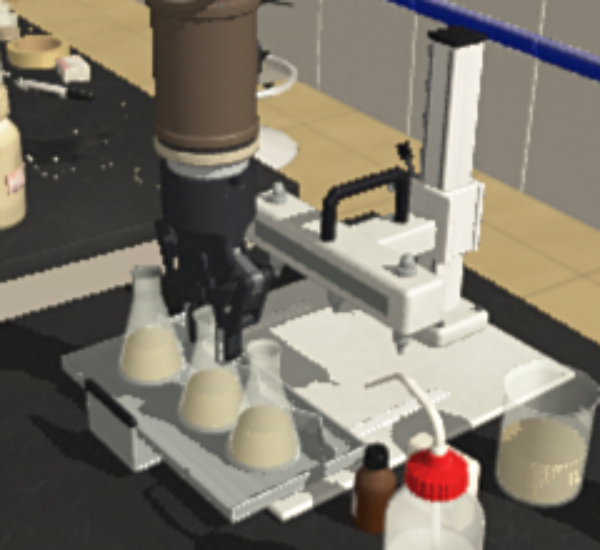

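```bash
python3 -m inch '[[0,0,-0.015,0,0,0,0.2],[0,0,-0.015,0,0,0,0.2],[0,0,0,0,0,0,0.2],[0.0212,-0.015,0,0,0,0,0.2],[0.0213,-0.015,0,0,0,0,0.2],[0,0,0,0,0,0,0.2],[0,0,0,0,0,0,0.2]]' 40
python3 -c "
from h import *
o=manip.get_obs();print(o['ee_pos'],o['tool_rot'],o['opening'],o['grasp_force'],o['wrist_force'])
im,d=snap('side','side2');cv2.imwrite('pics/side2c.png',cv2.resize(im[120:260,150:290,::-1],None,fx=4,fy=4))"
```

```text
clock: 6.45
ee_pos: [0.5142, -0.2656, 0.0917]
tool_rot: [-3.141, 0.001, 0.055]
wrist_force: [-0.6, -0.6, -1.7]
opening: 0.0381
grasp_force: 39.5
[ 0.51418251 -0.26560493  0.09168716] [-3.14141628e+00  7.81201317e-04  5.51727487e-02] 0.03811857465764917 39.5324823592091 [-0.64281374 -0.60058918 -1.71074439]
```

View pics/side2c.png

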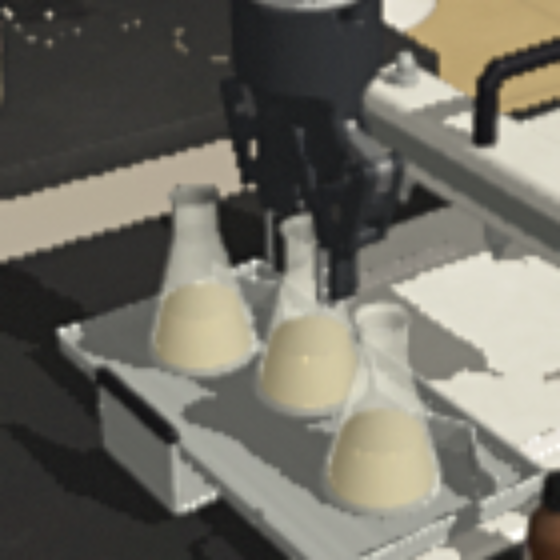

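```bash
python3 -m inch '[[0,0,0.0125,0,0,0,0.2],[0,0,0.0125,0,0,0,0.2],[0,0,0,0,0,0,0.2],[0,0,0,0,0,0,0.65],[0,0,0,0,0,0,0.65],[0,0,-0.06,0,0,0,0.65],[0,0,-0.1,0,0,0,0.65],[0,0,-0.1,0,0,0,0.65]]' 40
python3 go.py .505 -.349 .18 3
```

```text
clock: 7.3
ee_pos: [0.5135, -0.2662, 0.1867]
tool_rot: [-3.142, 0.002, 0.054]
wrist_force: [0.2, 0.0, 1.6]
opening: 0.0556
grasp_force: 0.0
t 7.3 pos [ 0.5135 -0.2662  0.1867] shift [-0.0322  0.2057  0.0169] n>= 2.0 turn [-0.0001  0.0016  0.0011] q [-0.31  0.54  1.01  1.81 -0.51  1.08 -0.63]
```

```bash
python3 -m inch '[[-0.0107,0.0685,0,0,0,0,0.65],[-0.0107,0.0685,0,0,0,0,0.65],[-0.0107,0.0685,0,0,0,0,0.65],[0,0,0,0,0,0,0.65],[0,0,0,0,0,0,0.65]]'
python3 -c "
from h import *
T,d=snap('top','top3')"
python3 go.py .505 -.3492 .077 3
```

```text
clock: 7.8
ee_pos: [0.5052, -0.3494, 0.1858]
tool_rot: [-3.141, 0.0, 0.052]
wrist_force: [-0.3, 0.2, 0.0]
opening: 0.0554
grasp_force: 0.0
t 7.85 pos [ 0.5057 -0.3485  0.1857] shift [-0.0017  0.002   0.2718] n>= 3.0 turn [-0.0008  0.0002  0.0013] q [-0.12  0.6   0.97  1.72 -0.54  1.12 -0.51]
```

```bash
python3 -m inch '[[-0.001,0.001,0.09,0,0,0,0.65],[0,0,0.09,0,0,0,0.65],[0,0,0.09,0,0,0,0.65],[0,0,0,0,0,0,0.65],[0,0,0,0,0,0,0.2],[0,0,0,0,0,0,0.2],[0,0,0,0,0,0,0.2],[0,0,0,0,0,0,0.2]]' 40
python3 go.py .5168 -.3565 .09 3
```

```text
clock: 8.65
ee_pos: [0.5059, -0.3496, 0.0794]
tool_rot: [3.141, -0.002, 0.054]
wrist_force: [-0.4, 0.9, -1.3]
opening: 0.0396
grasp_force: 39.6
t 8.65 pos [ 0.5059 -0.3496  0.0794] shift [ 0.0262  0.0188 -0.0265] n>= 1.0 turn [ 0.0006 -0.0018  0.0018] q [-0.05  0.71  0.86  1.81 -0.66  0.94 -0.42]
```

```bash
python3 -m inch '[[0,0,-0.0125,0,0,0,0.2],[0,0,-0.0125,0,0,0,0.2],[0,0,0,0,0,0,0.2],[0.0145,0.0095,0,0,0,0,0.2],[0.0145,0.0095,0,0,0,0,0.2],[0,0,0,0,0,0,0.2],[0,0,0,0,0,0,0.2]]'
python3 go.py .5168 -.3565 .08 3
```

```text
clock: 9.35
ee_pos: [0.5172, -0.3565, 0.0878]
tool_rot: [3.142, 0.001, 0.054]
wrist_force: [0.1, 0.2, -1.3]
opening: 0.0392
grasp_force: 39.7
t 9.35 pos [ 0.5172 -0.3565  0.0878] shift [-0.0011 -0.0001  0.0194] n>= 1.0 turn [0.     0.0006 0.0016] q [-0.05  0.72  0.86  1.76 -0.65  0.97 -0.43]
```

Lower, release, rise, then go to flask A (0.4883, -0.1835).

```bash
python3 -m inch '[[0,0,0.0105,0,0,0,0.2],[0,0,0.0105,0,0,0,0.2],[0,0,0,0,0,0,0.2],[0,0,0,0,0,0,0.65],[0,0,0,0,0,0,0.65],[0,0,-0.06,0,0,0,0.65],[0,0,-0.1,0,0,0,0.65],[0,0,-0.1,0,0,0,0.65]]'
python3 go.py .4883 -.184 .19 3
```

```text
clock: 10.15
ee_pos: [0.5168, -0.3562, 0.1846]
tool_rot: [-3.141, 0.001, 0.054]
wrist_force: [0.9, 0.6, 0.3]
opening: 0.0551
grasp_force: 0.0
t 10.15 pos [ 0.5168 -0.3562  0.1846] shift [-0.0481 -0.4336 -0.0132] n>= 4.0 turn [-0.0004  0.0012  0.0013] q [-0.1   0.62  0.96  1.69 -0.55  1.13 -0.51]
```

```bash
python3 -m inch '[[-0.0096,-0.087,0,0,0,0,0.65],[-0.0096,-0.087,0,0,0,0,0.65],[-0.0096,-0.087,0,0,0,0,0.65],[-0.0096,-0.087,0,0,0,0,0.65],[-0.0096,-0.086,0,0,0,0,0.65],[0,0,0,0,0,0,0.65],[0,0,0,0,0,0,0.65]]'
python3 go.py .4883 -.184 .077 3
```

```text
clock: 10.85
ee_pos: [0.4892, -0.1832, 0.184]
tool_rot: [-3.141, -0.001, 0.056]
wrist_force: [0.4, -0.3, 0.0]
opening: 0.0557
grasp_force: 0.0
t 10.85 pos [ 0.4892 -0.1832  0.184 ] shift [-0.0025  0.0021  0.2675] n>= 3.0 turn [-0.0003 -0.0009  0.0038] q [-0.54  0.45  1.07  1.95 -0.46  1.02 -0.77]
```

```bash
python3 -m inch '[[-0.002,0.002,0.09,0,0,0.003,0.65],[0,0,0.09,0,0,0,0.65],[0,0,0.085,0,0,0,0.65],[0,0,0,0,0,0,0.65],[0,0,0,0,0,0,0.2],[0,0,0,0,0,0,0.2],[0,0,0,0,0,0,0.2],[0,0,0,0,0,0,0.2]]'
python3 go.py .5074 -.1767 .09 3
```

```text
clock: 11.65
ee_pos: [0.4887, -0.1851, 0.0788]
tool_rot: [3.141, -0.002, 0.051]
wrist_force: [1.1, -0.4, -0.4]
opening: 0.0394
grasp_force: 39.9
t 11.65 pos [ 0.4887 -0.1851  0.0788] shift [ 0.0478 -0.0185 -0.028 ] n>= 1.0 turn [ 0.0003 -0.0019 -0.0012] q [-0.4   0.59  0.91  2.04 -0.64  0.82 -0.63]
```

```bash
python3 -m inch '[[0,0,-0.0125,0,0,0,0.2],[0,0,-0.0125,0,0,0,0.2],[0,0,0,0,0,0,0.2],[0.0245,-0.0095,0,0,0,0,0.2],[0.0245,-0.0095,0,0,0,0,0.2],[0,0,0,0,0,0,0.2],[0,0,0,0,0,0,0.2]]'
python3 go.py .5074 -.1767 .08 3
```

```text
clock: 12.35
ee_pos: [0.5073, -0.176, 0.0873]
tool_rot: [3.141, 0.001, 0.052]
wrist_force: [1.1, -0.2, -1.2]
opening: 0.0397
grasp_force: 39.7
t 12.35 pos [ 0.5073 -0.176   0.0873] shift [0.0001 0.0017 0.0184] n>= 1.0 turn [ 0.0002  0.0006 -0.0007] q [-0.42  0.6   0.92  1.99 -0.63  0.86 -0.67]
```

```bash
python3 -m inch '[[0,0,0.0105,0,0,0,0.2],[0,0,0.0095,0,0,0,0.2],[0,0,0,0,0,0,0.2],[0,0,0,0,0,0,0.65],[0,0,0,0,0,0,0.65],[0,0,-0.06,0,0,0,0.65],[0,0,-0.1,0,0,0,0.65],[0,0,-0.1,0,0,0,0.65]]'
python3 -m inch '[[0,0,-0.1,0,0,0,0.65],[0,0,-0.09,0,0,0,0.65],[0,0,0,0,0,0,0.65]]'
python3 go.py .675 -.259 .26 3
```

```text
clock: 13.15
ee_pos: [0.5066, -0.1765, 0.1848]
tool_rot: [3.141, 0.001, 0.05]
wrist_force: [1.1, -0.0, -0.9]
opening: 0.055
grasp_force: 0.0
clock: 13.45
ee_pos: [0.5091, -0.1778, 0.2641]
tool_rot: [3.14, -0.007, 0.05]
wrist_force: [0.4, -0.1, -1.0]
opening: 0.0555
grasp_force: 0.0
t 13.45 pos [ 0.5091 -0.1778  0.2641] shift [0.404  0.2236 0.0134] n>= 5.0 turn [ 0.0011 -0.0068 -0.0018] q [-0.61  0.39  1.14  1.82 -0.38  1.18 -0.87]
```

```bash
python3 -m inch '[[0.08,0.045,0,0,0,0,0.65],[0.08,0.045,0,0,0,0,0.65],[0.08,0.045,0,0,0,0,0.65],[0.08,0.045,0,0,0,0,0.65],[0.08,0.045,0,0,0,0,0.65],[0,0,0,0,0,0,0.65],[0,0,0,0,0,0,0.65]]'
python3 go.py .674 -.259 .17 3
python3 - <<'E'
from h import *
im,d=snap('side','side4');cv2.imwrite('pics/side4c.png',cv2.resize(im[60:280,140:380,::-1],None,fx=2.5,fy=2.5))
s,d2=snap('top','top4')
S=np.radians(3.0);O=np.array([.613,-.2614]);R=np.array([[np.cos(S),-np.sin(S)],[np.sin(S),np.cos(S)]])
Y=pts("side",d);vv,uu=np.mgrid[:384,:512]
k=(uu>170)&(uu<285)&(vv>150)&(vv<255)&(Y[...,2]>.112)&(Y[...,2]<.128)&(Y[...,0]<.56)
N,L,st,C=cv2.connectedComponentsWithStats(k.astype(np.uint8))
for i in range(1,N):
    if st[i,4]>8: p=Y[L==i];print("side",C[i].round(),st[i,4],(R.T@((p[:,:2].min(0)+p[:,:2].max(0))/2-O)*1000).round(1))
X=pts("top",d2)
k=(X[...,2]>.114)&(X[...,2]<.126)&(vv>200)&(vv<245)&(uu>170)&(uu<290)
N,L,st,C=cv2.connectedComponentsWithStats(k.astype(np.uint8))
for i in range(1,N):
    if st[i,4]>8: p=X[L==i];print("top",C[i].round(),st[i,4],(R.T@((p[:,:2].min(0)+p[:,:2].max(0))/2-O)*1000).round(1))
E
```

```text
clock: 14.15
ee_pos: [0.6711, -0.2588, 0.258]
tool_rot: [3.142, 0.002, 0.05]
wrist_force: [0.2, -0.3, 0.6]
opening: 0.0555
grasp_force: 0.0
t 14.15 pos [ 0.6711 -0.2588  0.258 ] shift [0.0077 0.0008 0.2201] n>= 2.0 turn [ 0.0001  0.0021 -0.0024] q [-0.22  0.72  0.96  1.34 -0.58  1.38 -0.79]
side [203. 165.] 71 [-101.4   92.2]
side [226. 182.] 76 [-101.8   -0.6]
side [252. 200.] 92 [-100.2  -91.8]
top [269. 217.] 64 [-101.   -89.6]
top [227. 221.] 65 [-101.2    1.7]
top [184. 225.] 67 [-101.1   94. ]
```

View pics/side4c.png

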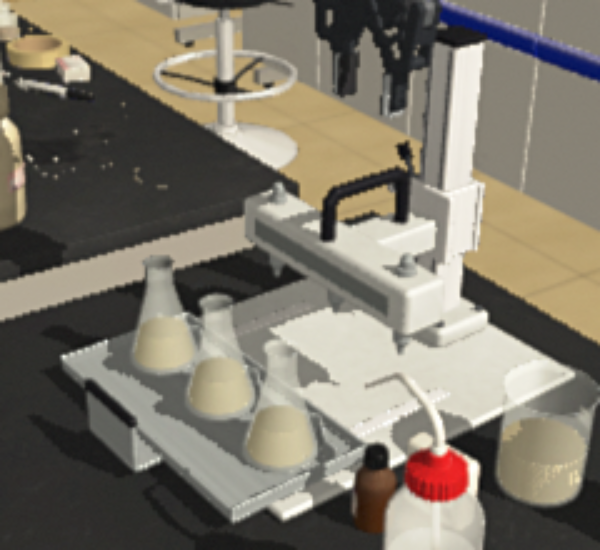

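```bash
python3 -m inch '[[0.007,0,0.0735,0,0,0,0.5],[0,0,0.0735,0,0,0,0.5],[0,0,0.073,0,0,0,0.5],[0,0,0,0,0,0,0.5],[0,0,0,0,0,0,0],[0,0,0,0,0,0,0],[0,0,0,0,0,0,0],[0,0,0,0,0,0,0]]' 90
python3 go.py .674 -.259 .236 3
```

```text
clock: 15.05
ee_pos: [0.6749, -0.2583, 0.1742]
tool_rot: [3.141, -0.003, 0.051]
wrist_force: [-1.8, 2.5, 6.6]
opening: 0.0111
grasp_force: 88.2
t 15.05 pos [ 0.6749 -0.2583  0.1742] shift [-0.002   0.0018 -0.1546] n>= 2.0 turn [ 0.0006 -0.0025 -0.0012] q [-0.22  0.78  0.92  1.43 -0.64  1.24 -0.75]
```

```bash
python3 -m inch '[[0,0,-0.03,0,0,0,0],[0,0,-0.03,0,0,0,0],[0,0,-0.03,0,0,0,0],[0,0,-0.03,0,0,0,0],[0,0,-0.03,0,0,0,0],[0,0,-0.02,0,0,0,0],[0,0,0,0,0,0,0],[0,0,0,0,0,0,0]]'
python3 - <<'E'
from h import *
T,d=snap('top','top5');X=pts('top',d)
for lo,hi in ((-.37,-.3),(-.22,-.15)):
    k=(X[...,0]>.63)&(X[...,0]<.655)&(X[...,1]>lo)&(X[...,1]<hi);z=X[...,2][k];print(k.sum(),np.percentile(z,[10,50,90]).round(4))
print(manip.get_obs()['ee_pos'],manip.get_obs()['wrist_force'])
E
```

```text
clock: 15.85
ee_pos: [0.6748, -0.2582, 0.24]
tool_rot: [3.141, -0.002, 0.051]
wrist_force: [4.3, -1.7, -4.8]
opening: 0.0106
grasp_force: 88.9
857 [0.0108 0.212  0.6106]
1245 [0.0141 0.6376 0.6491]
[ 0.67483656 -0.25821725  0.23993647] [ 4.57707568 -2.71652006 -5.44670354]
```

```bash
python3 -m inch '[[0,0,0,0,0,0,0.5],[0,0,0,0,0,0,0.5],[0,0,0,0,0,0,0.5],[0,0,-0.08,0,0,0,0.5],[0,0,-0.1,0,0,0,0.5],[0,0,-0.05,0,0,0,0.5],[0,0,0,0,0,0,0.5]]'
python3 go.py .36 -.276 .30 3
```

```text
clock: 16.6
ee_pos: [0.6748, -0.2591, 0.3358]
tool_rot: [3.139, -0.005, 0.051]
wrist_force: [-0.4, -0.2, -0.4]
opening: 0.0425
grasp_force: 0.0
t 16.6 pos [ 0.6748 -0.2591  0.3358] shift [-0.7885  0.0022  0.0858] n>= 7.0 turn [ 0.0022 -0.0046 -0.0017] q [-0.21  0.68  0.99  1.21 -0.56  1.52 -0.83]
```

```bash
python3 -m inch '[[-0.1,0,0.005,0,0,0,0],[-0.1,0,0.005,0,0,0,0],[-0.1,0,0.005,0,0,0,0],[-0.1,0,0.005,0,0,0,0],[-0.1,0,0.005,0,0,0,0],[-0.1,0,0.005,0,0,0,0],[-0.1,0,0.005,0,0,0,0],[-0.1,0,0.005,0,0,0,0]]'
python3 -m inch '[[0,0,0,0,0,0,0],[0,0,0,0,0,0,0]]'
python3 - <<'E'
from h import *
im,d=snap('side','side6');cv2.imwrite('pics/side6c.png',cv2.resize(im[60:280,140:380,::-1],None,fx=2.5,fy=2.5))
s,d2=snap('top','top6');X=pts('top',d2)
for lo,hi in ((-.37,-.3),(-.22,-.15)):
    k=(X[...,0]>.63)&(X[...,0]<.655)&(X[...,1]>lo)&(X[...,1]<hi);z=X[...,2][k];print(k.sum(),np.percentile(z,[25,50,90]).round(4))
E
python3 go.py .355 -.275 .035 3
```

```text
clock: 17.4
ee_pos: [0.3607, -0.2726, 0.3167]
tool_rot: [-3.142, 0.005, 0.048]
wrist_force: [-0.9, 0.7, 3.6]
opening: 0.0
grasp_force: 0.0
clock: 17.6
ee_pos: [0.3633, -0.2716, 0.3186]
tool_rot: [-3.136, -0.004, 0.051]
wrist_force: [0.5, 0.9, 0.2]
opening: 0.0002
grasp_force: 0.0
657 [0.0127 0.2057 0.2102]
547 [0.2038 0.2064 0.2108]
t 17.7 pos [ 0.3641 -0.2717  0.3185] shift [-0.0227  0.0069  0.7088] n>= 7.0 turn [ 0.0002  0.0004 -0.0013] q [-0.73 -0.02  1.3   1.91  0.02  1.24 -0.96]
```

View pics/side6c.png

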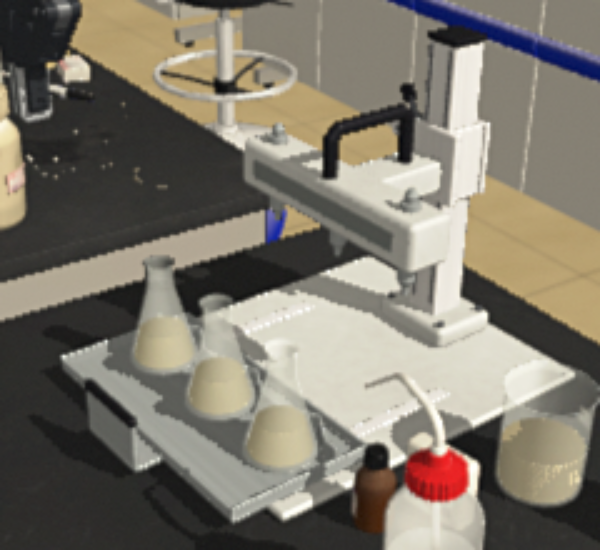

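```bash
python3 -m inch '[[-0.004,0.001,0.09,0,0,0,0],[-0.004,0.001,0.09,0,0,0,0],[-0.004,0.001,0.09,0,0,0,0],[-0.004,0.001,0.09,0,0,0,0],[-0.004,0.001,0.09,0,0,0,0],[-0.003,0.001,0.09,0,0,0,0],[0,0,0.09,0,0,0,0],[0,0,0.075,0,0,0,0]]'
python3 -m inch '[[0,0,0,0,0,0,0],[0,0,0,0,0,0,0]]'
python3 go.py .39 -.273 .037 3
```

```text
clock: 18.5
ee_pos: [0.3521, -0.2759, 0.0321]
tool_rot: [-3.141, 0.008, 0.048]
wrist_force: [1.1, 0.4, 0.5]
opening: 0.0001
grasp_force: 0.0
clock: 18.7
ee_pos: [0.3528, -0.2764, 0.0354]
tool_rot: [3.141, 0.006, 0.048]
wrist_force: [-0.5, -0.6, 0.5]
opening: -0.0001
grasp_force: 0.0
t 18.7 pos [ 0.3528 -0.2764  0.0354] shift [ 0.0933 -0.0041 -0.0045] n>= 1.0 turn [ 0.0003  0.0053 -0.0043] q [-0.1   0.55  0.84  2.23 -0.69  0.65 -0.28]
```

```bash
python3 -m inch '[[0.03,-0.002,0,0,0,0,0],[0.03,-0.002,0,0,0,0,0],[0.005,0,0,0,0,0,0],[0.005,0,0,0,0,0,0],[0.005,0,0,0,0,0,0],[0.005,0,0,0,0,0,0],[0.005,0,0,0,0,0,0],[0.005,0,0,0,0,0,0]]'
python3 -m inch '[[0.005,0,0,0,0,0,0],[0.005,0,0,0,0,0,0],[0.005,0,0,0,0,0,0],[0.01,0,0,0,0,0,0],[0.01,0,0,0,0,0,0],[0.01,0,0,0,0,0,0],[0.01,0,0,0,0,0,0],[0.01,0,0,0,0,0,0]]'
python3 -m inch '[[0.01,0,0,0,0,0,0],[0.01,0,0,0,0,0,0],[0.01,0,0,0,0,0,0],[0.01,0,0,0,0,0,0],[0.01,0,0,0,0,0,0],[0.01,0,0,0,0,0,0],[0.01,0,0,0,0,0,0],[0.01,0,0,0,0,0,0]]'
python3 go.py .517 -.266 .037 3
```

```text
clock: 19.5
ee_pos: [0.3885, -0.2721, 0.0365]
tool_rot: [-3.141, 0.002, 0.049]
wrist_force: [-5.8, 0.1, 5.3]
opening: 0.0003
grasp_force: 3.1
clock: 20.3
ee_pos: [0.4141, -0.2707, 0.0364]
tool_rot: [-3.14, 0.003, 0.048]
wrist_force: [-7.1, -0.3, 5.9]
opening: 0.0002
grasp_force: 3.3
clock: 21.1
ee_pos: [0.4459, -0.269, 0.0363]
tool_rot: [-3.14, 0.003, 0.048]
wrist_force: [-6.8, 2.2, 4.8]
opening: -0.0001
grasp_force: 3.3
t 21.1 pos [ 0.4459 -0.269   0.0363] shift [ 0.1778  0.0011 -0.0023] n>= 2.0 turn [-0.0014  0.0031 -0.0039] q [-0.16  0.65  0.83  2.06 -0.71  0.75 -0.41]
```

```bash
python3 -m inch '[[0.01,0,0,0,0,0,0],[0.01,0,0,0,0,0,0],[0.01,0,0,0,0,0,0],[0.01,0,0,0,0,0,0],[0.01,0,0,0,0,0,0],[0.01,0,0,0,0,0,0],[0.01,0,0,0,0,0,0],[0.01,0,0,0,0,0,0]]'
python3 -m inch '[[0.01,0,0,0,0,0,0],[0.01,0,0,0,0,0,0],[0.01,0,0,0,0,0,0],[0.01,0,0,0,0,0,0],[0.01,0,0,0,0,0,0],[0.01,0,0,0,0,0,0],[0.005,0,0,0,0,0,0],[0.005,0,0,0,0,0,0]]'
python3 go.py .518 -.266 .037 3
```

```text
clock: 21.9
ee_pos: [0.4779, -0.2673, 0.0363]
tool_rot: [-3.14, 0.003, 0.048]
wrist_force: [-7.5, 1.6, 5.0]
opening: -0.0001
grasp_force: 3.3
clock: 22.7
ee_pos: [0.5059, -0.2658, 0.0362]
tool_rot: [-3.14, 0.004, 0.049]
wrist_force: [-6.3, 2.4, 4.7]
opening: 0.0001
grasp_force: 3.1
t 22.7 pos [ 0.5059 -0.2658  0.0362] shift [ 0.0302  0.002  -0.0021] n>= 1.0 turn [-0.0018  0.0034 -0.0036] q [-0.18  0.71  0.82  1.93 -0.71  0.82 -0.48]
```

```bash
python3 -m inch '[[0.005,0,0,0,0,0,0],[0.005,0,0,0,0,0,0],[0.005,0,0,0,0,0,0],[0.005,0,0,0,0,0,0],[0.005,0,0,0,0,0,0],[0.005,0,0,0,0,0,0],[0,0,0,0,0,0,0]]'
python3 -m inch '[[0.004,0,0,0,0,0,0],[0.004,0,0,0,0,0,0],[0,0,0,0,0,0,0]]'
python3 -c "
from h import *
im,d=snap('side','side7');cv2.imwrite('pics/side7c.png',cv2.resize(im[60:260,170:390,::-1],None,fx=3,fy=3))"
```

```text
clock: 23.4
ee_pos: [0.5171, -0.2652, 0.0361]
tool_rot: [-3.139, 0.005, 0.048]
wrist_force: [-7.4, 2.4, 5.5]
opening: 0.0
grasp_force: 4.1
clock: 23.7
ee_pos: [0.5171, -0.2652, 0.0359]
tool_rot: [-3.137, 0.009, 0.047]
wrist_force: [-18.0, 4.3, 14.8]
opening: -0.0003
grasp_force: 9.1
```

View pics/side7c.png

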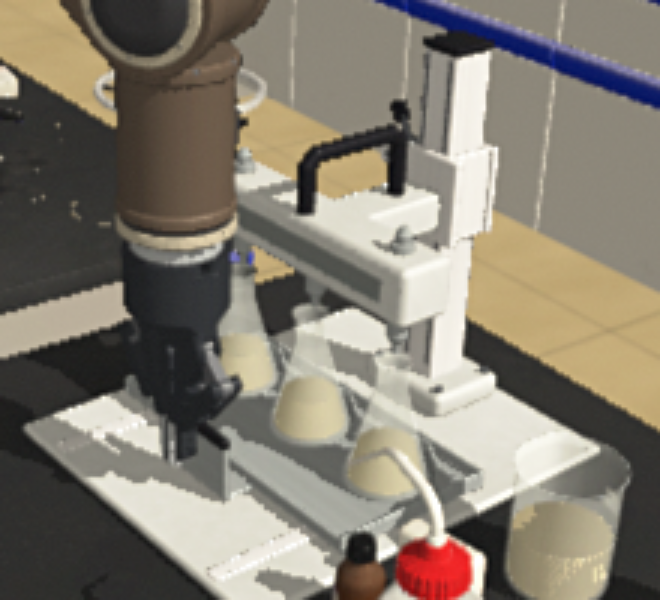

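```bash
python3 -m inch '[[-0.03,0,0,0,0,0,0],[-0.08,0,0,0,0,0,0],[-0.1,0,0,0,0,0,0],[-0.1,0,-0.02,0,0,0,0],[-0.06,0,-0.08,0,0,0,0],[0,0,-0.1,0,0,0,0],[0,0,-0.1,0,0,0,0],[0,0,-0.1,0,0,0,0]]'
python3 -m inch '[[0,0,0,0,0,0,0],[0,0,0,0,0,0,0],[0,0,0,0,0,0,0]]'
python3 - <<'E'
from h import *
im,d=snap('side','side8');cv2.imwrite('pics/side8c.png',cv2.resize(im[60:260,170:390,::-1],None,fx=3,fy=3))
s,d2=snap('top','top8');S=np.radians(3.0);O=np.array([.613,-.2614]);R=np.array([[np.cos(S),-np.sin(S)],[np.sin(S),np.cos(S)]])
vv,uu=np.mgrid[:384,:512]
def st(P): 
    Q=P.copy();Q[...,:2]=(P[...,:2]-O)@R;return Q*1000
Y=st(pts("side",d));X=st(pts("top",d2))
k=(X[...,2]>60)&(X[...,2]<75)&(abs(X[...,1])<45)&(X[...,0]<-60)&(X[...,0]>-240);p=X[k];print("tab",k.sum(),np.percentile(p,[10,50,90],0).round(1))
k=(X[...,2]>195)&(X[...,2]<212)&(X[...,0]>0)&(X[...,0]<60);p=X[k];print("bar",p.min(0).round(1),p.max(0).round(1),np.median(p[:,2]))
k=(Y[...,2]>108)&(Y[...,2]<124)&(abs(Y[...,1])<125)&(Y[...,0]<55)&(Y[...,0]>0)
N,L,s_,C=cv2.connectedComponentsWithStats(k.astype(np.uint8))
for i in range(1,N):
    if s_[i,4]>8: p=Y[L==i];print("side",C[i].round(),s_[i,4],((p.min(0)+p.max(0))/2).round(1),(p.max(0)-p.min(0)).round(1))
# filling bodies (sand colour) low
hs=cv2.cvtColor(im,cv2.COLOR_RGB2HSV);k=(hs[...,1]>60)&(hs[...,0]>12)&(hs[...,0]<32)&(abs(Y[...,1])<135)&(Y[...,0]<80)&(Y[...,0]>-30)&(Y[...,2]>20)&(Y[...,2]<70)
N,L,s_,C=cv2.connectedComponentsWithStats(k.astype(np.uint8))
for i in range(1,N):
    if s_[i,4]>60: p=Y[L==i];print("fill",C[i].round(),s_[i,4],p.mean(0).round(1))
E
```

```text
clock: 24.55
ee_pos: [0.3746, -0.273, 0.1979]
tool_rot: [-3.141, 0.0, 0.048]
wrist_force: [1.6, 0.2, -0.2]
opening: -0.0
grasp_force: 0.0
clock: 24.85
ee_pos: [0.3749, -0.2721, 0.1958]
tool_rot: [-3.141, 0.001, 0.05]
wrist_force: [-0.0, 0.5, 0.2]
opening: 0.0002
grasp_force: 0.0
tab 133 [[-83.4 -30.8  64. ]
 [-80.    0.3  66.8]
 [-76.3  29.8  69.5]]
bar [   6.3 -117.2  195. ] [ 60.  117.5 212. ] 206.05897378001114
side [249. 151.] 86 [ 29.1  91.6 114.7] [29.3 27.6 13.1]
side [273. 166.] 95 [ 28.4  -0.6 116. ] [27.4 30.3 15.3]
side [300. 182.] 111 [ 28.4 -92.3 114.5] [29.4 27.9 13. ]
fill [243. 181.] 102 [ 4.5 82.1 42.9]
fill [267. 197.] 144 [ 6.3 -8.6 42.7]
fill [293. 218.] 107 [   3.7 -103.2   36.8]
```

View pics/side8c.png

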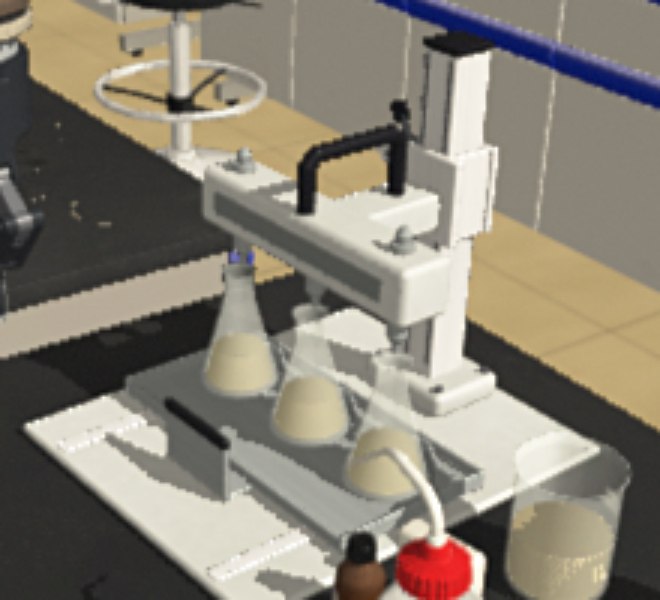

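```bash
python3 -c "
from rig import manip
print(manip.sign_off())"
```

```text
the job is handed in; nothing more can be done
None
```

The job is handed in: the three flasks stand upright within about 3 mm of their nozzle axes, the head rests at the 0.060 m notch, the tray is against its stop, and the arm touches nothing (24.9 s of 72 s used; the judge's verdict was not returned).

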